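# Slide the steel plate out over the torch end of the firebrick ledge

### The arm

A 6-joint arm with a two-finger parallel gripper is mounted at the origin on the work surface. World frame = base frame: x ahead of the robot, y to its left, z up, the work surface at z = 0. Lengths are in m, angles in degrees, forces in N, time in s.
With the tool pointing down it reaches from about 0.3 to 0.75 m from the base axis. Payload 8.5 kg.
Tool frame: the origin (TCP) lies between the finger pads; the fingertips stand env.finger_overhang ahead of it and the grasp point (between the pads) lies 2 mm behind it (env.finger_overhang is the distance from the TCP to the fingertips, in m); z points along the fingers, y is the line along which they close (so a half turn about z gives the same grasp; the last joint's range is limited). The gripper opens to 85 mm and grips with 20 to 120 N. Pads are 22 mm wide; open, the fingers measure 114 mm over their backs; the gripper's body (76 mm by 85 mm) begins 54 mm behind the grasp point. The pads swing forward as they close: fully open they stand 13 mm farther back than shut.
Start: joints at [-76.106, 21.807, 74.336, -0, 83.858, -12.336], TCP at [0.243, -0.493, 0.248] pointing down, gripper open.
Joint ranges: [-178.18, 178.18], [-50.72, 133.34], [12.68, 142.11], [-81.47, 261.47], [9.98, 163.14], [-165.26, 165.26]. Speed limits (degrees/s): [136.94, 136.94, 180, 180, 180, 180].

### API

Orientations are given as a 3x3 rotation matrix whose columns are the frame's x, y, z axes.
In Python, from rig import env gives the robot as it stands. The module is installed in compiled form; this text tells all that it offers.
- The arm moves only by the tool jog_arm, never from a script. Its arguments are lists of equal length, an entry for each row: "hand": the finger opening in m, from 0 to 0.0854; "travel": the shift along the world's x, y, z in m, a list of three; "yaw": the turn about the world's z in rad. A call has exactly 5 rows; each row shifts and turns the commanded pose from where the row before left it; what a row does not reach is not made up. A row lasts 1/8 s, in which the tool goes at most 62.5 mm and 10.7 degrees, less where a joint would pass 70% of its speed; a pose out of reach is approached as far as the arm can. A call is refused whole if a number of a shift passes 0.0625 or a number of a turn 0.188, either way. A call with a gripper value outside its range is refused whole. The fingers move at their own pace and stop on an object; "grip_force" is the grip in N (left out, the last holds). Time passes only in rows, so rows that do not move let the fingers close, or fill a call up. It gives the time, the measured TCP pose, the force, the opening and the grip force at its end, in the units of the state.
- env.observe(): the state, without advancing time (a new reading comes with each control period).
- env.get_image(name): name is "scene" or "top" or "wrist"; returns the picture (384x512x3 uint8, red, green, blue); there is no depth.
- env.calibration(name): a dict with "fx", "fy", "cx", "cy" (pixels), "position" and "rotation" of the camera in the world; the wrist camera has in their place "hand_eye" (4x4, takes a point from camera to tool coordinates, whose origin is the TCP and whose axes are the flange's). Camera axes: x right, y down, z forward; pixel columns grow to the right and rows downward; lengths in m; the calibration is good to about 2 mm. A picture is of the moment at which its call begins: read the wrist's pose just before it. calibration takes no time and is no camera call.
- env.close_job(): hands the job in; it is judged then, once.
The state is a dict: "time_s": time; "q": joint angles; "qvel": joint speeds; "joint_efforts": joint torques, N m; "position": TCP position; "tool_rot": TCP orientation; "ft_force": force on the tool from outside, world axes, zero at the start; "wrist_torque": the same for the moment, N m; "grip_width": finger opening in m; "gripper_force": force on a finger pad.
Only numpy, scipy, OpenCV 4.12 (cv2) and the standard library are available. Lean on these libraries where they do the work, as an engineer would, in place of code of your own. Each camera call takes 0.05 s, during which the arm holds its last target. There are 200 camera calls.

### The job

Pushing with the fingers, slide the flat steel plate back against the steel fence of the firebrick ledge and along it, until about a third of the plate's length sticks out past the end of the ledge beside the torch stand, so the flame can reach its edge. Leave it lying flat and straight along the fence. Do not lift it, and leave the other things on the bench where they are.

Things in the scene. Friction and masses are not known exactly. Their poses are not given: they have to be found in the camera images.
- ledge: fixed flat-topped cream firebrick ledge, 114 mm (its x) by 344 mm (its y) by 64 mm high; origin under its centre on the bench; its ends are at y = +172 and y = -172 mm. Its +x side, away from the robot, carries a steel fence all along: inner face at x = +57 mm and top at z = 78 mm. Both ends and the -x side are open. Turned up to about 10 degrees
- plate_mid (a point): centre (half-way up) of the flat bare steel plate, 90 mm (its x) by 140 mm (its y, the length, roughly along the ledge) by 6 mm thick, about 0.6 kg, lying on the ledge's top. It starts mid-ledge, about 10 mm off the fence, a little skewed. Flush on the fence its centre is at x = +12 mm in the ledge's frame; it tips off if over half sticks out
- torch_stand: fixed stand holding an unlit brass torch upright with a bent copper tip, round base 96 mm across, 210 mm high; it stands on the bench about 130 mm beyond one end of the ledge, at +y or -y by chance; origin under its base
- pot: fixed open steel quench can, 100 mm across, 90 mm high, about 130 mm beyond the other end of the ledge; origin under its centre
- fitting: loose bystander: turned brass fitting, 30 mm across, 50 mm high, standing on the bench in front of the ledge; origin under its centre
- pipe_stub: loose bystander: short steel tube offcut, 44 mm across, 55 mm high, standing on end in front of the ledge; origin under its centre
- flux_jar: loose bystander: jar with a lid, 56 mm across, 75 mm high, standing behind the fence; origin under its centre
- clamp: loose bystander: spring clamp lying flat behind the fence, 32 x 135 x 29 mm; origin under its middle
- hammer: loose bystander: hammer lying at the robot's right (-y) side of the bench
- wire_brush: loose bystander: brush lying at the robot's left (+y) side of the bench
- plate: the same plate; origin under its centre, axes as for its centre point
Not all that is in view belongs to the job. There is more than one size of the plate; the job needs the largest.

How it is judged (in metres and radians):
At the end, for the whole second after the job is handed in: The plate lies at rest flat on the ledge, within 5 mm of flush on the fence and within 4 degrees of straight, with 35 to 60 mm of its 140 mm length past the end beside the torch stand (((y of torch_stand in the frame of ledge above 0.2 m and y of plate_mid in the frame of ledge between 0.137 and 0.162 m) or (y of torch_stand in the frame of ledge below -0.2 m and y of plate_mid in the frame of ledge between -0.162 and -0.137 m)) and x of plate_mid in the frame of ledge between 0.007 and 0.016 m and z of plate_mid in the frame of ledge between 0.063 and 0.071 m and angle between the y axis of plate_mid and the y axis of ledge, either way round below 0.07 rad and angle between plate_mid's own z axis and vertical below 0.05 rad and linear speed of plate below 0.01 m/s); the robot touches nothing.
It fails at once if the plate is lifted: its centre rises more than 10 mm, or it is tipped by more than 9 degrees (z of plate_mid in the frame of ledge above 0.077 m or angle between plate_mid's own z axis and vertical above 0.16 rad).
It fails at once if the plate falls off the ledge (z of plate_mid in the frame of ledge below 0.055 m).
It fails at once if a bystander is moved by more than 25 mm (distance of any of fitting, pipe_stub, flux_jar, clamp, hammer, wire_brush from where it was at the start of the episode above 0.025 m).
It also fails if it takes over 56 s, if anything falls off the work surface, if the arm or the gripper's body presses on something with over 40 N, if the wrist force passes 120 N, or if a joint passes its speed limit or range.

## Working session

There is one attempt and no reset: what is moved stays moved. The work goes in short steps, Python scripts to look and compute and a tool call to move; the robot and the scene stay as the last step left them, time stands still between calls to the robot, and variables do not carry over. Pictures are saved under pics/ and viewed, at most 10 in all, crops included, and the job is handed in when it is done.

Besides the shell and the picture viewer there is one more tool, called after ">>>" as name(argument=value, ...) on one line, values as JSON. jog_arm: Moves the arm, as the interface text tells. Its arguments: {"type":"object","properties":{"hand":{"type":"array"},"travel":{"type":"array"},"yaw":{"type":"array"},"grip_force":{"type":"number"}},"required":["hand","travel","yaw"]}

```bash
mkdir -p pics; python3 - <<'E'
from rig import env
import cv2
for n in("top","scene"):
    cv2.imwrite(f"pics/{n}0.png",cv2.resize(env.get_image(n),(800,600))[:,:,::-1])
    print(n,env.calibration(n))
s=env.observe();print(s["time_s"],s["position"],s["tool_rot"],env.finger_overhang,s["grip_width"],s["ft_force"])
E
```

```text
top {'fx': 414.47833772728495, 'fy': 414.47833772728495, 'cx': 249.14288251057363, 'cy': 196.2139677468874, 'position': array([ 0.36805222, -0.0024133 ,  1.62615923]), 'rotation': array([[ 0.02530082, -0.99612455,  0.08423633],
       [-0.99964611, -0.02451732,  0.01032292],
       [-0.00821767, -0.08446769, -0.99639233]])}
scene {'fx': 445.2270423359899, 'fy': 445.2270423359899, 'cx': 249.69308753815017, 'cy': 189.48049173634536, 'position': array([1.32724969, 0.8652225 , 1.22441967]), 'rotation': array([[-0.71951097,  0.49492552, -0.48718857],
       [ 0.69437866,  0.50064009, -0.51691178],
       [-0.0119267 , -0.71021704, -0.70388175]])}
0.1 [ 0.2430761  -0.49311247  0.24777468] [[ 8.96992618e-01  4.42045448e-01 -2.55866912e-04]
 [ 4.42045392e-01 -8.96991758e-01  1.28723206e-03]
 [ 3.39504563e-04 -1.26774245e-03 -9.99999139e-01]] 0.017 0.08541356452250785 [-0.14472218  0.1613016  -0.38341104]
```

View pics/top0.png

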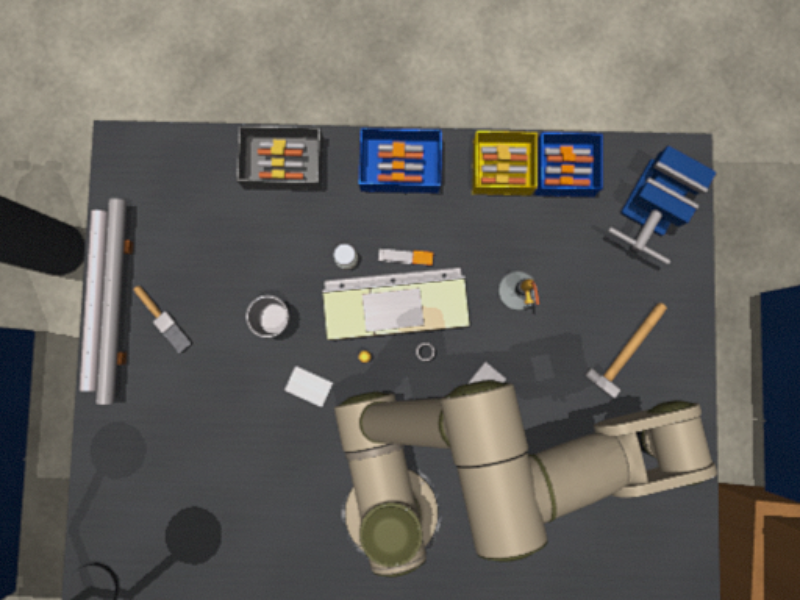

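View pics/scene0.png

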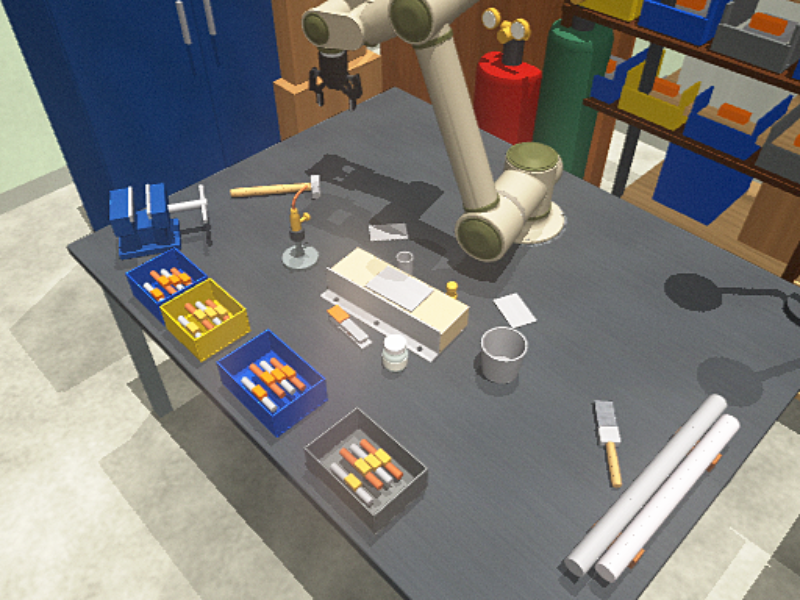

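The torch stand is at (518,291) in the 800x600 top view, on the -y side, and the pot is on the +y side at (268,316). There are three candidates for the plate: on the ledge (393,310), on the bench (309,386) and on the bench (488,373). I choose the one on the ledge because it is the largest and lies mid-ledge. I'll check it in a close crop.

```bash
python3 - <<'E'
from rig import env
import cv2
im=env.get_image("top")
c=im[165:225,195:310]   # x6.9
cv2.imwrite("pics/crop.png",cv2.resize(c,None,fx=6.9,fy=6.9,interpolation=cv2.INTER_CUBIC)[:,:,::-1])
E
```

```text
(no output)
```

View pics/crop.png

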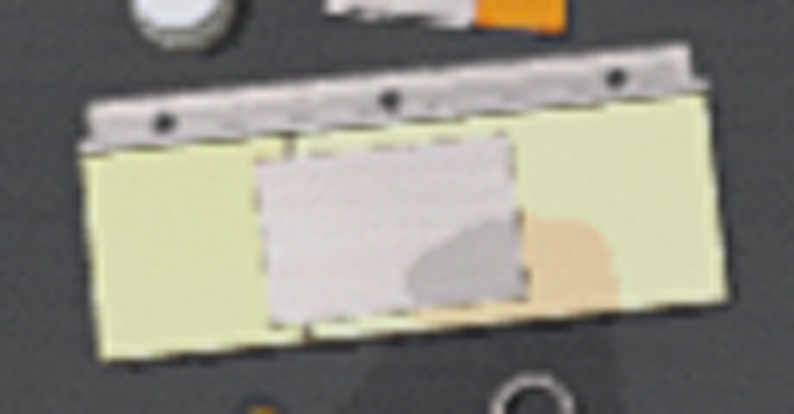

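The crop shows the ledge top: front corners (101,360) and (728,300), fence line (82,152) to (706,96). The plate corners are (257,160), (512,137), (525,297) and (272,326).

```bash
cat >h.py <<'E'
import numpy as np
from rig import env
def ray(name,uv,z):
    c=env.calibration(name);uv=np.atleast_2d(uv).astype(float)
    d=np.c_[(uv[:,0]-c["cx"])/c["fx"],(uv[:,1]-c["cy"])/c["fy"],np.ones(len(uv))]@np.array(c["rotation"]).T
    return c["position"]+d*((z-c["position"][2])/d[:,2])[:,None]
def crop(uv): return np.array(uv,float)/6.9+[194.57,164.57]
E
python3 - <<'E'
from h import *
np.set_printoptions(precision=4,suppress=True)
F=ray("top",crop([(101,360),(728,300)]),.064);B=ray("top",crop([(81,148),(706,95)]),.078)
P=ray("top",crop([(257,160),(512,137),(525,297),(272,326)]),.070)
T=ray("top",np.array([(518,291),(364,356),(425,351)])*.64,[0.005][0])
print("F",F,"\nB",B,"\nP",P,"\nT",T)
L=lambda a,b:np.linalg.norm(a-b)
print("Flen",L(*F),"sides",[L(P[i],P[(i+1)%4]) for i in range(4)])
d=(F[0]-F[1])[:2];y=d/np.linalg.norm(d);x=np.array([y[1],-y[0]])
d2=(B[0]-B[1])[:2]
print("yaw F,B",np.degrees([np.arctan2(-v[0],v[1]) for v in(d,d2)]), "width",(B[:,:2]-F[:,:2])@x,(B[:,:2]-F[:,:2])@y)
O=F[:,:2].mean(0)+.057*x
print("ledge",O,"x",x,"y",y)
R=np.c_[x,y]
print("plate in ledge",(P[:,:2]-O)@R,((P[:,:2]-O)@R).mean(0)); print("T",(T[:,:2]-O)@R)
E
```

```text
F [[ 0.4188  0.1623  0.064 ]
 [ 0.4601 -0.1793  0.064 ]] 
B [[ 0.5334  0.1756  0.078 ]
 [ 0.5708 -0.1641  0.078 ]] 
P [[ 0.53    0.0799  0.07  ]
 [ 0.5461 -0.0593  0.07  ]
 [ 0.4586 -0.0682  0.07  ]
 [ 0.4394  0.0691  0.07  ]] 
T [[ 0.5524 -0.308   0.005 ]
 [ 0.3798  0.0744  0.005 ]
 [ 0.396  -0.0776  0.005 ]]
Flen 0.34411850211092 sides [np.float64(0.1401074380850425), np.float64(0.08792351967252333), np.float64(0.13867738828251486), np.float64(0.09127613616469421)]
yaw F,B [6.8961 6.2724] width [0.1154 0.1117] [-0.0006  0.0018]
ledge [ 0.496  -0.0017] x [0.9928 0.1201] y [-0.1201  0.9928]
plate in ledge [[ 0.0436  0.0769]
 [ 0.0428 -0.0632]
 [-0.0451 -0.0616]
 [-0.0477  0.0771]] [-0.0016  0.0073]
T [[ 0.0192 -0.3109]
 [-0.1063  0.0894]
 [-0.1084 -0.0634]]
```

Sizes agree with the description: plate 140x90, ledge length 344. The ledge is at (0.496,-0.002), yaw about 6.6°. The plate centre is near (-0.002, +0.007) in the ledge frame, and the goal is y = -0.15. I'll close the fingers and go to a point in front of the plate.

>>> jog_arm(hand=[0,0,0,0,0], travel=[[0.017,0.049,0],[0.017,0.049,0],[0.017,0.049,0],[0.017,0.049,0],[0.017,0.049,0]], yaw=[-0.034,-0.034,-0.034,-0.034,-0.034])

```text
time_s: 0.78
position: [0.3283, -0.2467, 0.2482]
tool_rot: [[0.959, 0.282, 0.0], [0.282, -0.959, 0.0], [0.0, -0.0, -1.0]]
ft_force: [0.8, 0.9, -0.0]
grip_width: 0.0005
gripper_force: 0.0
```

>>> jog_arm(hand=[0,0,0,0,0], travel=[[0.016,0.049,0],[0.016,0.049,0],[0.016,0.049,0],[0.016,0.049,0],[0.016,0.049,0]], yaw=[-0.034,-0.034,-0.034,-0.034,-0.034])

```text
time_s: 1.4
position: [0.4083, -0.0017, 0.2484]
tool_rot: [[0.993, 0.116, 0.0], [0.116, -0.993, -0.0], [0.0, 0.0, -1.0]]
ft_force: [0.8, -0.9, 0.4]
grip_width: 0.0002
gripper_force: 0.0
```

```bash
cat >>h.py <<'E'
O=np.array([.496,-.0017]);_a=np.radians(6.6)
R=np.array([[np.cos(_a),-np.sin(_a)],[np.sin(_a),np.cos(_a)]])
def st():
    s=env.observe();p=s["position"];r=s["tool_rot"]
    print("t",s["time_s"],"p",np.round(p,4),"ledge",np.round((p[:2]-O)@R,4),"yaw",np.round(np.degrees(np.arctan2(r[1][0],r[0][0])),2),"F",np.round(s["ft_force"],1),"w",round(s["grip_width"],4))
E
python3 -c "
from h import *
st()"
```

```text
t 1.4 p [ 0.4083 -0.0017  0.2484] ledge [-0.0871  0.0101] yaw 6.68 F [ 0.8 -0.9  0.4] w 0.0002
```

>>> jog_arm(hand=[0,0,0,0,0], travel=[[0,0,-0.045],[0,0,-0.045],[0,0,-0.04],[0,0,-0.025],[0,0,-0.01]], yaw=[0,0,0,0,0])

```text
time_s: 2.02
position: [0.4076, -0.0032, 0.0823]
tool_rot: [[0.993, 0.118, -0.002], [0.118, -0.993, 0.001], [-0.002, -0.001, -1.0]]
ft_force: [0.2, -0.4, -0.3]
grip_width: 0.0003
gripper_force: 0.0
```

>>> jog_arm(hand=[0,0,0,0,0], travel=[[0.006,0.0007,0],[0.006,0.0007,0],[0.005,0.0006,0],[0.005,0.0006,0],[0.004,0.0005,0]], yaw=[0,0,0,0,0])

```text
time_s: 2.65
position: [0.4345, -0.0002, 0.0835]
tool_rot: [[0.993, 0.118, 0.0], [0.118, -0.993, -0.0], [0.0, 0.0, -1.0]]
ft_force: [-0.1, 0.3, -0.4]
grip_width: -0.0002
gripper_force: 0.0
```

```bash
python3 -c "
from h import *
st()
import cv2
for n in ['wrist','top']:
    im=env.get_image(n)
    cv2.imwrite('pics/'+n+'1.png',cv2.resize(im if n=='wrist' else im[165:225,195:310],(768,576) if n=='wrist' else (794,414),interpolation=cv2.INTER_CUBIC)[:,:,::-1])"
```

```text
t 2.65 p [ 4.345e-01 -2.000e-04  8.350e-02] ledge [-0.061   0.0085] yaw 6.75 F [-0.1  0.3 -0.4] w -0.0002
```

View pics/wrist1.png

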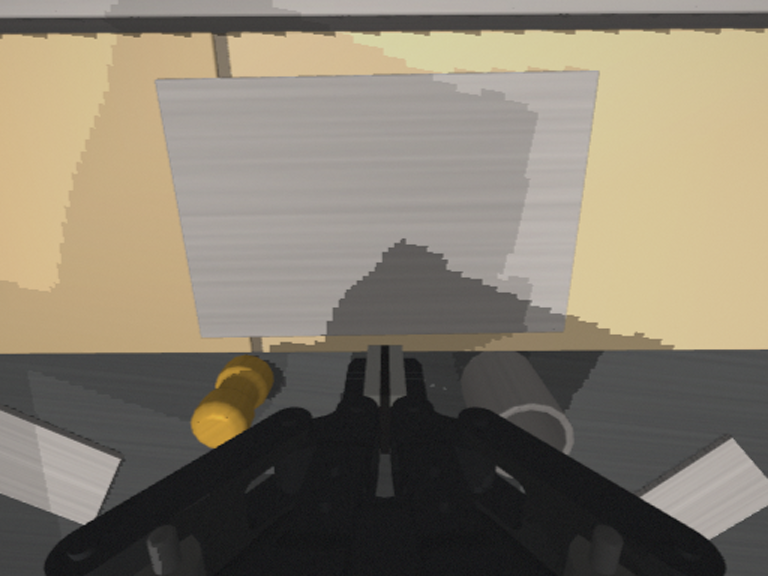

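The closed fingertips are at (385,350), just short of the plate's front edge at row 335. The plate is centred on them, with a small gap to the fence at row 30. I'll push slowly toward +x.

>>> jog_arm(hand=[0,0,0,0,0], travel=[[0.003,0.0003,0],[0.003,0.0003,0],[0.003,0.0004,0],[0.002,0.0002,0],[0.001,0.0001,0]], yaw=[0,0,0,0,0])

```text
time_s: 3.38
position: [0.4439, 0.0014, 0.083]
tool_rot: [[0.993, 0.118, -0.006], [0.118, -0.993, 0.001], [-0.006, -0.001, -1.0]]
ft_force: [-10.4, -1.5, 7.0]
grip_width: 0.0004
gripper_force: 5.2
```

>>> jog_arm(hand=[0,0,0,0,0], travel=[[0.0015,0.0002,0],[0.0015,0.0002,0],[0.001,0.0001,0],[0.001,0.0001,0],[0,0,0]], yaw=[0,0,0,0,0])

```text
time_s: 4.0
position: [0.4489, 0.002, 0.0831]
tool_rot: [[0.993, 0.118, -0.006], [0.118, -0.993, 0.001], [-0.005, -0.001, -1.0]]
ft_force: [-9.8, -0.6, 5.8]
grip_width: -0.0
gripper_force: 4.8
```

>>> jog_arm(hand=[0,0,0,0,0], travel=[[0.001,0.0001,0],[0.001,0.0001,0],[0.001,0.0001,0],[0.001,0.0001,0],[0,0,0]], yaw=[0,0,0,0,0])

```text
time_s: 4.62
position: [0.452, 0.0023, 0.083]
tool_rot: [[0.993, 0.118, -0.008], [0.118, -0.993, 0.001], [-0.008, -0.001, -1.0]]
ft_force: [-14.2, -2.7, 9.9]
grip_width: -0.0002
gripper_force: 7.0
```

```bash
python3 -c "
from h import *
st()
import cv2
im=env.get_image('wrist')
cv2.imwrite('pics/wrist2.png',cv2.resize(im,(768,576))[:,:,::-1])"
```

```text
t 4.625 p [0.452  0.0023 0.083 ] ledge [-0.0433  0.0091] yaw 6.79 F [-14.2  -2.7   9.9] w -0.0002
```

View pics/wrist2.png

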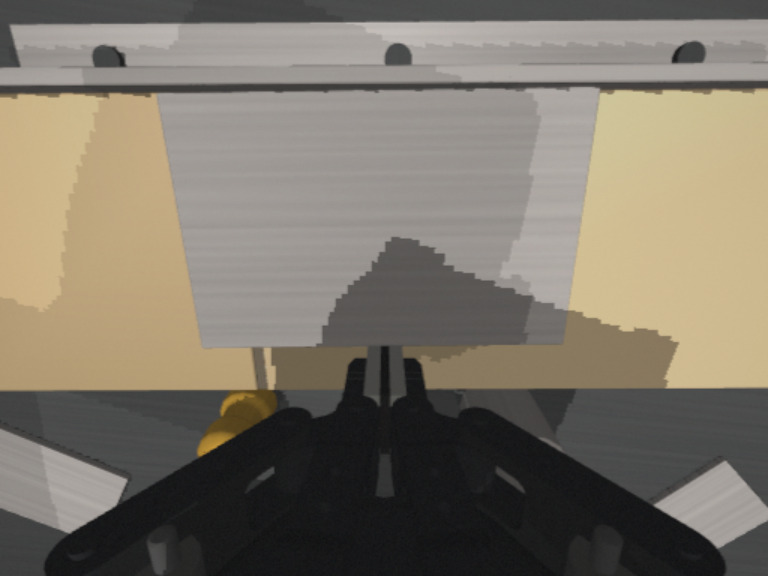

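The plate is flush: its back edge meets the fence line at rows 88-92 across its whole length. I'll back off, lift, and go around to the +y end.

>>> jog_arm(hand=[0,0,0,0,0], travel=[[-0.01,-0.001,0],[0,0,0.035],[0.0175,0.0376,0],[0.0175,0.0376,0],[0.0175,0.0376,0]], yaw=[0,0,0,0,0])

```text
time_s: 5.3
position: [0.4981, 0.115, 0.1185]
tool_rot: [[0.993, 0.117, 0.001], [0.117, -0.993, 0.0], [0.001, -0.0, -1.0]]
ft_force: [0.7, -0.7, 0.3]
grip_width: -0.0003
gripper_force: 0.0
```

>>> jog_arm(hand=[0,0,0,0,0], travel=[[0,0,0],[0,0,-0.015],[0,0,-0.012],[0,0,-0.0075],[0,0,0]], yaw=[0,0,0,0,0])

```text
time_s: 5.92
position: [0.4974, 0.1135, 0.0834]
tool_rot: [[0.993, 0.117, -0.001], [0.117, -0.993, 0.0], [-0.001, -0.0, -1.0]]
ft_force: [-0.5, 0.4, 0.2]
grip_width: 0.0
gripper_force: 0.0
```

```bash
python3 -c "
from h import *
st()
import cv2
im=env.get_image('wrist')
cv2.imwrite('pics/wrist3.png',cv2.resize(im,(768,576))[:,:,::-1])"
```

```text
t 5.925 p [0.4974 0.1135 0.0834] ledge [0.0146 0.1143] yaw 6.72 F [-0.5  0.4  0.2] w 0.0
```

View pics/wrist3.png

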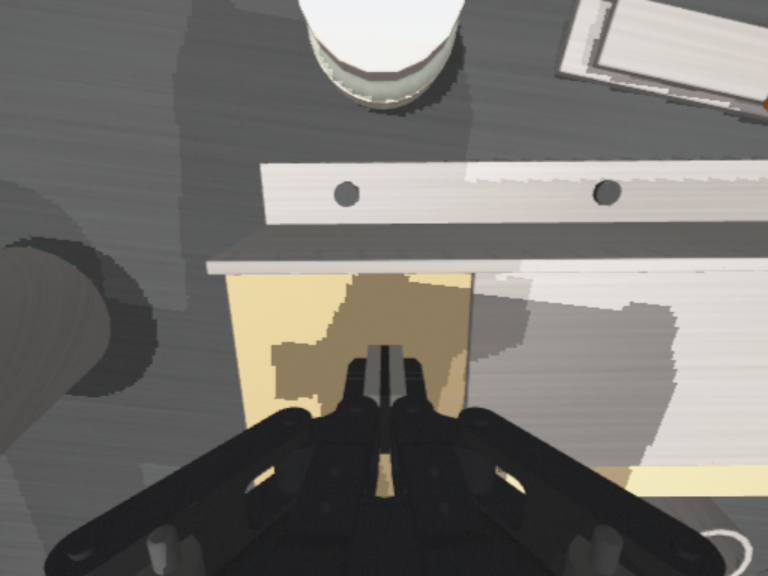

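The fingers sit on the ledge beyond the plate's +y end, with the plate edge at column 470. The plate lies flush, with its rear edge along the fence. I'll push along -y.

>>> jog_arm(hand=[0,0,0,0,0], travel=[[0.0008,-0.007,0],[0.0008,-0.007,0],[0.0007,-0.006,0],[0.0006,-0.005,0],[0.0006,-0.005,0]], yaw=[0,0,0,0,0])

```text
time_s: 6.6
position: [0.501, 0.0841, 0.0839]
tool_rot: [[0.993, 0.117, -0.0], [0.117, -0.993, 0.001], [0.0, -0.001, -1.0]]
ft_force: [-0.7, 5.8, 0.9]
grip_width: -0.0004
gripper_force: 2.9
```

>>> jog_arm(hand=[0,0,0,0,0], travel=[[0.0007,-0.006,0],[0.0007,-0.006,0],[0.0007,-0.006,0],[0.0007,-0.006,0],[0.0007,-0.006,0]], yaw=[0,0,0,0,0])

```text
time_s: 7.22
position: [0.5043, 0.0544, 0.0838]
tool_rot: [[0.993, 0.117, -0.0], [0.117, -0.993, 0.002], [-0.0, -0.002, -1.0]]
ft_force: [-0.4, 6.2, 1.5]
grip_width: -0.0003
gripper_force: 3.1
```

>>> jog_arm(hand=[0,0,0,0,0], travel=[[0.0007,-0.006,0],[0.0007,-0.006,0],[0.0007,-0.006,0],[0.0007,-0.006,0],[0.0007,-0.006,0]], yaw=[0,0,0,0,0])

```text
time_s: 7.85
position: [0.5078, 0.0245, 0.0838]
tool_rot: [[0.993, 0.117, -0.001], [0.117, -0.993, 0.002], [-0.0, -0.002, -1.0]]
ft_force: [-0.2, 6.2, 2.5]
grip_width: -0.0002
gripper_force: 3.2
```

```bash
python3 -c "
from h import *
st()
import cv2
im=env.get_image('top')[165:225,195:310]
im2=env.get_image('wrist')
a=cv2.resize(im,(600,313),interpolation=cv2.INTER_CUBIC);b=cv2.resize(im2[:,:],(380,285))
o=np.zeros((600,600,3),np.uint8);o[:313]=a;o[314:599,:380]=b
cv2.imwrite('pics/m4.png',o[:,:,::-1])"
```

```text
t 7.85 p [0.5078 0.0245 0.0838] ledge [0.0147 0.0247] yaw 6.74 F [-0.2  6.2  2.5] w -0.0002
```

View pics/m4.png

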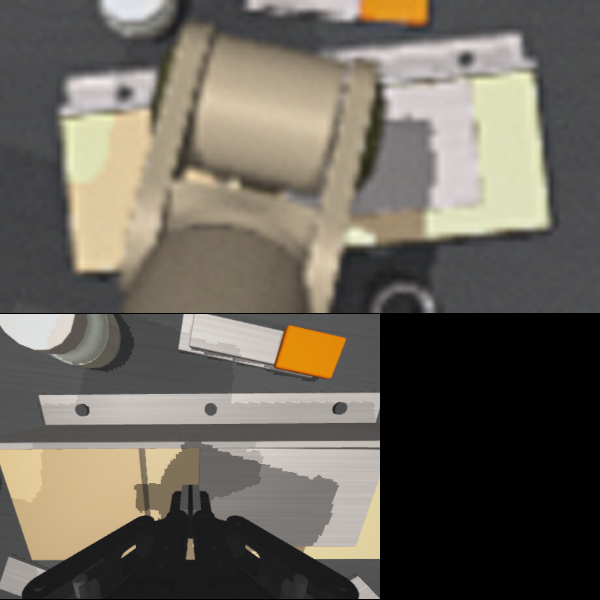

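The plate stays flush and straight, with its leading edge at about (478,145) in the top crop. I'll use that pixel to measure the remaining distance.

```bash
python3 -c "
from h import *
p=np.array([(473,83),(481,207),(534,75),(550,228)])/5.217+[194.57,164.57]
print((ray('top',p,.07)[:,:2]-O)@R)"
```

```text
[[ 0.05243519 -0.12624842]
 [-0.03762255 -0.12325136]
 [ 0.05423345 -0.17077478]
 [-0.0571769  -0.17120219]]
```

About 95 mm remain.

>>> jog_arm(hand=[0,0,0,0,0], travel=[[0.0007,-0.006,0],[0.0007,-0.006,0],[0.0007,-0.006,0],[0.0007,-0.006,0],[0.0007,-0.006,0]], yaw=[0,0,0,0,0])

```text
time_s: 8.57
position: [0.5113, -0.0055, 0.0838]
tool_rot: [[0.993, 0.118, -0.001], [0.118, -0.993, 0.001], [-0.0, -0.002, -1.0]]
ft_force: [-1.2, 7.1, 2.0]
grip_width: 0.0004
gripper_force: 3.4
```

>>> jog_arm(hand=[0,0,0,0,0], travel=[[0.0007,-0.006,0],[0.0007,-0.006,0],[0.0007,-0.006,0],[0.0007,-0.006,0],[0.0007,-0.006,0]], yaw=[0,0,0,0,0])

```text
time_s: 9.2
position: [0.5147, -0.0354, 0.0838]
tool_rot: [[0.993, 0.118, -0.001], [0.118, -0.993, 0.002], [-0.001, -0.002, -1.0]]
ft_force: [-0.9, 6.7, 2.1]
grip_width: 0.0
gripper_force: 3.5
```

>>> jog_arm(hand=[0,0,0,0,0], travel=[[0.0007,-0.006,0],[0.0007,-0.006,0],[0.0006,-0.005,0],[0.0005,-0.004,0],[0.0004,-0.003,0]], yaw=[0,0,0,0,0])

```text
time_s: 9.82
position: [0.5176, -0.0593, 0.0838]
tool_rot: [[0.993, 0.118, -0.001], [0.118, -0.993, 0.002], [-0.001, -0.002, -1.0]]
ft_force: [-0.9, 7.6, 3.1]
grip_width: 0.0002
gripper_force: 3.6
```

```bash
python3 -c "
from h import *
st()
import cv2
im=env.get_image('top')[165:225,195:310]
im2=env.get_image('wrist')
a=cv2.resize(im,(600,313),interpolation=cv2.INTER_CUBIC);b=cv2.resize(im2[:,:],(380,285))
o=np.zeros((600,600,3),np.uint8);o[:313]=a;o[314:599,:380]=b
cv2.imwrite('pics/m5.png',o[:,:,::-1])"
```

```text
t 9.825 p [ 0.5176 -0.0593  0.0838] ledge [ 0.0148 -0.0597] yaw 6.75 F [-0.9  7.6  3.1] w 0.0002
```

View pics/m5.png

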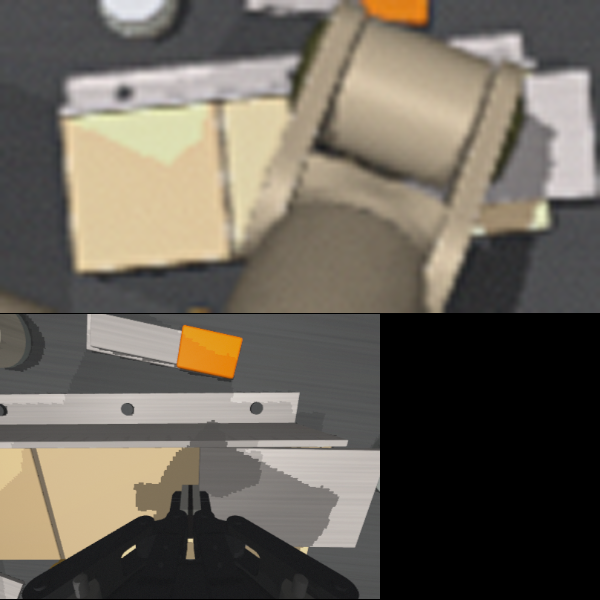

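The leading corners are at (588,70) and (597,195) in the crop. The finger travel puts the plate centre at about y = -0.139, so it needs 10 mm more. Then I'll back off and look with the arm out of the way.

>>> jog_arm(hand=[0,0,0,0,0], travel=[[0.0004,-0.003,0],[0.0004,-0.003,0],[0.0003,-0.0025,0],[0.0002,-0.0015,0],[0,0,0]], yaw=[0,0,0,0,0])

```text
time_s: 10.55
position: [0.5189, -0.0693, 0.0838]
tool_rot: [[0.993, 0.118, -0.001], [0.118, -0.993, 0.002], [-0.001, -0.002, -1.0]]
ft_force: [-1.0, 4.8, 2.0]
grip_width: 0.0002
gripper_force: 3.0
```

>>> jog_arm(hand=[0,0,0,0,0], travel=[[-0.0012,0.01,0],[0,0,0.03],[0,0,0.04],[-0.04,0,0.04],[-0.06,0.0,0]], yaw=[0,0,0,0,0])

```text
time_s: 11.18
position: [0.4185, -0.0606, 0.1959]
tool_rot: [[0.993, 0.119, 0.006], [0.119, -0.993, -0.003], [0.005, 0.004, -1.0]]
ft_force: [0.3, -0.6, -0.2]
grip_width: 0.0001
gripper_force: 0.0
```

>>> jog_arm(hand=[0,0,0,0,0], travel=[[-0.05,0.04,0],[0,0.06,0],[0,0.06,0],[0,0.06,0],[0,0.04,0]], yaw=[0,0,0,0,0])

```text
time_s: 11.8
position: [0.3687, 0.2013, 0.1939]
tool_rot: [[0.993, 0.12, 0.001], [0.12, -0.993, -0.0], [0.001, 0.0, -1.0]]
ft_force: [-0.2, -1.6, -0.2]
grip_width: 0.0
gripper_force: 0.0
```

```bash
python3 -c "
from h import *
st()
import cv2
im=env.get_image('top')[165:225,215:330]
cv2.imwrite('pics/m6.png',cv2.resize(im,None,fx=6.9,fy=6.9,interpolation=cv2.INTER_CUBIC)[:,:,::-1])"
```

```text
t 11.8 p [0.3687 0.2013 0.1939] ledge [-0.1032  0.2163] yaw 6.87 F [-0.2 -1.6 -0.2] w 0.0
```

View pics/m6.png

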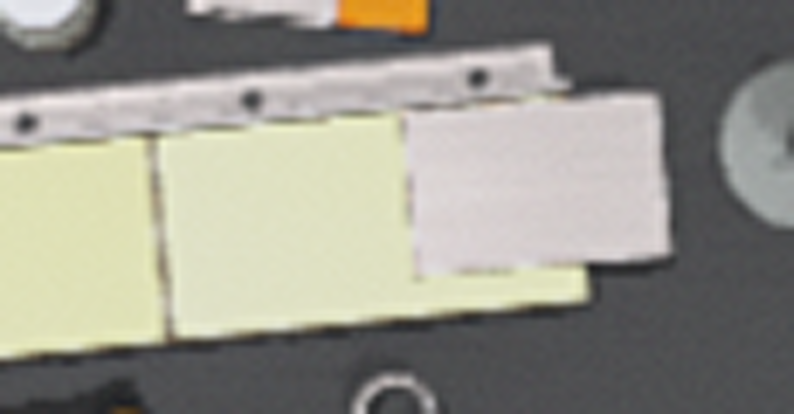

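```bash
python3 -c "
from h import *
p=np.array([(403,112),(661,93),(671,257),(417,277),(590,300)])/6.9+[214.57,164.57]
q=(ray('top',p,.07)[:,:2]-O)@R
print(q,q[:4].mean(0));
for a,b in((0,1),(3,2)): print(np.degrees(np.arctan2(*(q[a]-q[b]))))"
```

```text
[[ 0.05541633 -0.08003384]
 [ 0.05302668 -0.2216261 ]
 [-0.03700389 -0.21784898]
 [-0.03538228 -0.07906468]
 [-0.05636316 -0.17159574]] [ 0.00901421 -0.1496434 ]
0.9668898829733034
0.6694361610032313
```

The plate centre is at about (0.009, -0.150) with 0.8° of skew, so y is right. I'll nudge its outer half against the fence to make it flush.

>>> jog_arm(hand=[0,0,0,0,0], travel=[[0.01,-0.055,0],[0.01,-0.055,0],[0.01,-0.055,0],[0.01,-0.055,0],[0.01,-0.055,0]], yaw=[0,0,0,0,0])

```text
time_s: 12.48
position: [0.4192, -0.0779, 0.1939]
tool_rot: [[0.993, 0.117, 0.0], [0.117, -0.993, -0.001], [0.0, 0.001, -1.0]]
ft_force: [1.3, 0.7, -0.4]
grip_width: 0.0
gripper_force: 0.0
```

>>> jog_arm(hand=[0,0,0,0,0], travel=[[0.01,-0.05,0],[0.012,-0.05,0],[0,0,-0.04],[0,0,-0.03],[0,0,0]], yaw=[0,0,0,0,0])

```text
time_s: 13.1
position: [0.4405, -0.1756, 0.1225]
tool_rot: [[0.993, 0.117, -0.003], [0.117, -0.993, 0.002], [-0.003, -0.002, -1.0]]
ft_force: [0.6, 0.1, 0.6]
grip_width: 0.0001
gripper_force: 0.0
```

```bash
python3 -c "
from h import *
st()"
```

```text
t 13.1 p [ 0.4405 -0.1756  0.1225] ledge [-0.0752 -0.1663] yaw 6.75 F [0.6 0.1 0.6] w 0.0001
```

>>> jog_arm(hand=[0,0,0,0,0], travel=[[0,0,-0.025],[0,0,-0.015],[0,0,0],[0.01,0.001,0],[0.01,0.001,0]], yaw=[0,0,0,0,0])

```text
time_s: 13.72
position: [0.4626, -0.1743, 0.0849]
tool_rot: [[0.993, 0.118, 0.002], [0.118, -0.993, -0.001], [0.002, 0.001, -1.0]]
ft_force: [-0.4, 0.2, -0.0]
grip_width: -0.0001
gripper_force: 0.0
```

>>> jog_arm(hand=[0,0,0,0,0], travel=[[0.003,0.0004,0],[0.002,0.0003,0],[0.002,0.0002,0],[0.002,0.0002,0],[0.0,0.0,0]], yaw=[0,0,0,0,0])

```text
time_s: 14.35
position: [0.4698, -0.173, 0.0837]
tool_rot: [[0.993, 0.118, -0.001], [0.118, -0.993, 0.0], [-0.001, -0.0, -1.0]]
ft_force: [-3.9, -0.8, 2.0]
grip_width: 0.0005
gripper_force: 2.0
```

```bash
python3 -c "
from h import *
st()"
```

```text
t 14.35 p [ 0.4698 -0.173   0.0837] ledge [-0.0457 -0.1672] yaw 6.75 F [-3.9 -0.8  2. ] w 0.0005
```

Contact made. I'll go on in 1 mm steps.

>>> jog_arm(hand=[0,0,0,0,0], travel=[[0.001,0.0001,0],[0.0,0.0,0],[0.001,0.0001,0],[0.0,0.0,0],[0.0,0.0,0]], yaw=[0,0,0,0,0])

```text
time_s: 14.98
position: [0.4717, -0.173, 0.0837]
tool_rot: [[0.993, 0.117, -0.001], [0.117, -0.993, -0.0], [-0.001, -0.0, -1.0]]
ft_force: [-4.9, -2.9, 1.3]
grip_width: 0.0001
gripper_force: 2.6
```

>>> jog_arm(hand=[0,0,0,0,0], travel=[[0.001,0.0001,0],[0.0,0.0,0],[0.0,0.0,0],[0.0,0.0,0],[0.0,0.0,0]], yaw=[0,0,0,0,0])

```text
time_s: 15.6
position: [0.4727, -0.173, 0.0838]
tool_rot: [[0.993, 0.117, -0.001], [0.117, -0.993, -0.0], [-0.001, 0.0, -1.0]]
ft_force: [-4.4, -2.3, 2.0]
grip_width: -0.0002
gripper_force: 2.6
```

>>> jog_arm(hand=[0,0,0,0,0], travel=[[0.001,0.0001,0],[0.0,0.0,0],[0.0,0.0,0],[0.0,0.0,0],[0.0,0.0,0]], yaw=[0,0,0,0,0])

```text
time_s: 16.23
position: [0.4737, -0.1729, 0.0837]
tool_rot: [[0.993, 0.117, -0.001], [0.117, -0.993, -0.0], [-0.001, 0.0, -1.0]]
ft_force: [-5.0, -3.0, -0.1]
grip_width: -0.0001
gripper_force: 2.6
```

```bash
python3 -c "
from h import *
st()
import cv2
im2=env.get_image('wrist')
cv2.imwrite('pics/w7.png',cv2.resize(im2,(768,576))[:,:,::-1])"
```

```text
t 16.225 p [ 0.4737 -0.1729  0.0837] ledge [-0.0418 -0.1675] yaw 6.75 F [-5.  -3.  -0.1] w -0.0001
```

View pics/w7.png

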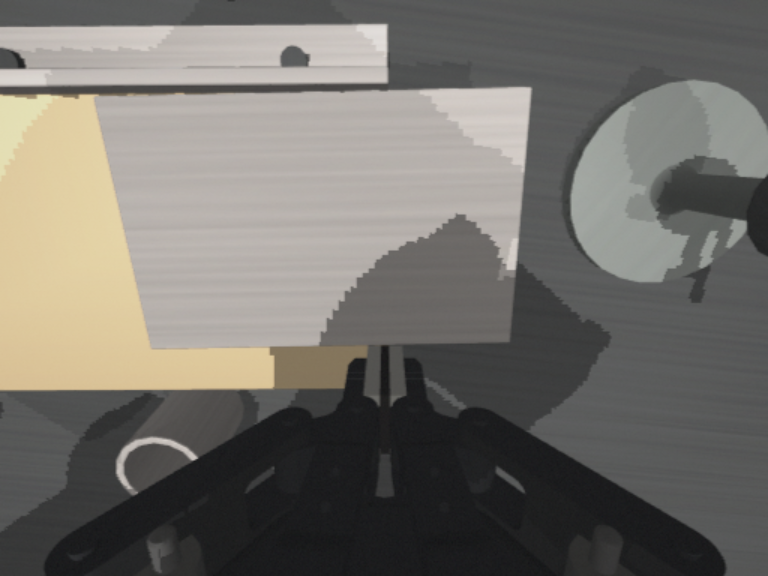

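The plate's back edge runs (97,97) to (530,87) along the fence line, (0,94) to (385,88). It is about 1 mm off at most, with about 0.4° of skew. The fence end at column 387 gives an overhang of (530-387)/433*140 ≈ 46 mm, so all is within tolerance. I'll retreat clear.

>>> jog_arm(hand=[0,0,0,0,0], travel=[[-0.01,-0.0012,0],[-0.015,-0.0018,0],[0,0,0.04],[0,0,0.05],[0,0,0.04]], yaw=[0,0,0,0,0])

```text
time_s: 16.9
position: [0.4486, -0.1756, 0.2157]
tool_rot: [[0.993, 0.117, 0.001], [0.117, -0.993, -0.0], [0.001, 0.001, -1.0]]
ft_force: [-0.2, 0.2, -0.3]
grip_width: -0.0
gripper_force: 0.0
```

>>> jog_arm(hand=[0,0,0,0,0], travel=[[-0.05,0,0],[-0.03,0,0],[0,0,0],[0,0,0],[0,0,0]], yaw=[0,0,0,0,0])

```text
time_s: 17.52
position: [0.3697, -0.1757, 0.2137]
tool_rot: [[0.993, 0.118, 0.0], [0.118, -0.993, 0.0], [0.0, -0.0, -1.0]]
ft_force: [0.4, -0.6, 0.5]
grip_width: 0.0001
gripper_force: 0.0
```

```bash
python3 -c "
from h import *
st()
print(env.close_job())"
```

```text
t 17.525 p [ 0.3697 -0.1757  0.2137] ledge [-0.1454 -0.1583] yaw 6.77 F [ 0.4 -0.6  0.5] w 0.0001
the job is handed in; nothing more can be done
None
```

I handed the job in at 17.5 s; the hand-in returned no verdict, but my last picture, taken before backing the arm off, shows the plate flat, within about 1 mm of flush on the fence and about 0.4° from straight, with about 46 mm sticking out past the torch end.

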